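# Unscrew the boot-wax jar

## Robot

A 7-joint arm with a two-finger parallel gripper is mounted at the origin on the work surface. World frame = base frame: x ahead of the robot, y to its left, z up, the work surface at z = 0. Lengths are in m, angles in degrees, forces in N, time in s.
With the tool pointing down it reaches from about 0.425 to 0.875 m from the base axis. Payload 4.7 kg.
Tool frame: the origin (TCP) lies midway between the tips of the shut fingers; the grasp point (between the pads) lies env.grip_point_offset behind it (env.grip_point_offset is the distance from the TCP to the grasp point, in m); z points along the fingers, y is the line along which they close (so a half turn about z gives the same grasp; the last joint's range is limited). The gripper opens to 87 mm and grips with 3 to 60 N. Pads are 19 mm wide; open, the fingers measure 117 mm over their backs; the gripper's body (75 mm by 190 mm) begins 51 mm behind the grasp point.
Start: joints at [-72.072, 18.392, -4.016, 83.108, 1.295, 78.541, -3.26], TCP at [0.191, 0.621, 0.194] pointing down, gripper open.
Joint ranges: [-163.93, 163.93], [-17.29, 119.83], [-79.2, 71.16], [3.27, 140.29], [-89.18, 269.18], [5.43, 117.66], [-154.24, 154.24]. Speed limits (degrees/s): [147.25, 147.25, 180, 180, 180, 180, 180].

## Interface

Orientations are given as [roll, pitch, yaw] about the fixed x, y, z axes, in that order (R = Rz(yaw) Ry(pitch) Rx(roll)).
In Python, from cell import env gives the robot as it stands.
- The arm moves only by the shell command python3 -m creep 'ROWS' [FORCE]. ROWS is a JSON object of lists of equal length, an entry for each row: "translation": the shift along the tool's x, y, z in units of 0.08 m (1.0 is 0.08 m), a list of three; "turn": the turn, a rotation vector about the tool's x, y, z in units of 180 degrees (1.0 is 180 degrees), a list of three; "grip": the opening, from 0 (shut) to 1 (fully open). In form: {"translation": [[x, y, z], ...], "turn": [[ax, ay, az], ...], "grip": [grip, ...]}. A call has 1 to 5 rows; each row shifts and turns the commanded pose from where the row before left it, along the tool's axes as they then stand; what a row does not reach is not made up. A row lasts 1/8 s, in which the tool goes at most 62.5 mm and 10.7 degrees, less where a joint would pass 70% of its speed; a pose out of reach is approached as far as the arm can. A call with a number of a shift or a turn outside -1 to 1 is refused whole. A call with a gripper value outside its range is refused whole. The fingers move at their own pace and stop on an object; FORCE is the grip in N (left out, the last holds). Time passes only in rows, so rows that do not move let the fingers close. It gives the time, the measured TCP pose, the force, the opening and the grip force at its end, in the units of the state.
- env.get_obs(): the state, without advancing time (a new reading comes with each control period).
- env.read_camera(name): name is "scene" or "top" or "wrist"; returns a dict with "frame" (480x640x3 uint8, red, green, blue), "z_map" (480x640 float32, m along the optical axis (not along the pixel's ray), 0 where there is no reading), "K" (3x3 intrinsics, pixels), "D" ([k1, k2, p1, p2, k3] as OpenCV has them; the pictures are not rectified), "rvec" (rotation vector, rad) and "tvec" (3), from world to camera coordinates, as OpenCV has them. Camera axes: x right, y down, z forward; pixel columns grow to the right and rows downward; lengths in m; the calibration is good to about 2 mm. A picture is of the moment at which its call begins.
- env.sign_off(): hands the job in; it is judged then, once.
The state is a dict: "time_s": time; "qpos": joint angles; "joint_velocities": joint speeds; "effort": joint torques, N m; "tool_pos": TCP position; "tool_rot": TCP orientation; "force": force on the tool from outside, world axes, zero at the start; "wrist_torque": the same for the moment, N m; "grip_width": finger opening in m; "grasp_force": force on a finger pad.
Only numpy, scipy, OpenCV 4.12 (cv2) and the standard library are available. Lean on these libraries where they do the work, as an engineer would, in place of code of your own. Each camera call takes 0.05 s, during which the arm holds its last target. There are 200 camera calls.

## Task

Lift the amber jar of boot wax, with its yellow lid on, up and off the two-prong hook and seat it fully down in the square socket of the dark wooden cradle, which keeps it from turning. Unscrew the tight lid (anticlockwise seen from above) until it comes free, then raise it straight and finish holding it level a couple of centimetres above the jar's mouth, with the jar still fully seated in the cradle. Keep the jar upright and leave the other things on the bench where they are.

Things in the scene. Friction and masses are not known exactly. Their poses are not given: they have to be found in the camera images.
- jar: square amber jar, 210 to 340 g, hanging upright on the hook at the start. Body 50 x 50 mm, sides along its x and y, 62 mm tall (lowest 6 mm only 46 x 46, a lead-in); on it a steel strip from 62 to 70 mm up whose two ears, 24 mm wide, reach 46 mm either way along y; then a neck of 41 mm diameter. Fits the cradle in any quarter turn. Origin: centre of the underside, z up.
- jar_mouth (a point): centre of the jar's mouth, a black rubber seal: 95 mm above the jar's underside while closed. The seal is sprung: it presses the closed lid up with about 15 N and rises 2 mm once the lid is off. Axes as the jar's.
- cap: yellow metal screw lid, 60 g, outside diameter 60 mm, 26 mm tall. Origin: centre of its lower rim, z up; closed, the rim is 72 mm above the jar's underside (2 mm above the steel strip) and the top 98 mm. Two inner lugs catch under lugs of the neck, so a closed lid lifts the jar with it. Takes about 0.3 to 0.7 N m to turn.
- cap_top (a point): centre of the lid's top, 26 mm above the lid's origin. A black stripe runs along the lid's x, -0.12 to 0.12 rad anticlockwise of the jar's x at the start. The lid does not rise while turned; past 0.95 rad it is free and springs up 2 mm; it lifts off straight from 1.0 to 1.8 rad; a stop ends the turn near 1.9 rad. Another stop bars turning clockwise.
- hook: dark steel stand fixed to the bench: foot plate 150 x 120 x 12 mm, from 60 mm before (-x) to 90 mm behind (+x) the origin; post 72 mm behind it; two level 8 mm prongs from there toward -x, 34.5 mm either side of its x axis, tops 92 mm up, tips bent up to 101 mm, 26 mm before the origin. Origin: on the bench under the jar's axis, axes as the hanging jar's.
- hook_seat (a point): point midway between the prongs, 92 mm above the bench on the axis of the hanging jar, at the level of the undersides of its ears. The hanging jar's underside is 30 mm above the bench. Nothing of the stand is above 101 mm: the jar lifts straight up, 62 mm or more to clear the prongs wholly.
- cradle: dark wooden block 110 x 110 x 28 mm fixed to the bench, with a square socket in its top. Origin: centre of its underside, z up; the socket's sides lie along its x and y.
- cradle_hole0 (a point): centre of the mouth of the cradle's socket, 28 mm above the bench; socket 54 x 54 mm with chamfered edges, 18 mm deep (floor 10 mm above the bench), axes as the cradle's. A jar seated in it can turn about 0.08 rad either way before its corners catch.
- boot_jack: bystander: black plastic boot jack, 290 x 110 mm, 65 mm high, loose; origin at the underside
- gauge: bystander: red metal tyre pressure gauge with a round 52 mm dial, a press button and a 100 mm stem, 24 mm high, loose; origin under the dial
- tealight: bystander: frosted glass tealight holder, 68 mm across, 58 mm high, loose; origin at the underside
- shoehorn: bystander: steel spoon-shaped shoehorn, 190 mm long, lying along its x, loose; origin at its middle
- nightlight: bystander: wooden nightlight with a toggle switch, 55 x 75 mm, 95 mm high, loose; origin at the underside
- boot_brush: bystander: wooden boot brush, 160 x 55 mm, 46 mm high, loose; origin at the underside
Things that resemble listed ones, but are neither listed nor needed, are in the scene too. What is shaped like the cradle but blue or white is not meant.

How it is judged (in metres and radians):
On the way, in this order (a step that is already met when the one before it is completed fails the run):
1. the jar, lid on, is lifted off the hook (height (world z) of jar above 0.065 m and contact force between jar and hook below 0.1 N and z of cap in the frame of jar below 0.078 m and horizontal distance between cap and jar below 0.008 m), for 0.1 s.
2. the jar is fully seated in the cradle with its lid still on (z of jar in the frame of cradle_hole0 below -0.014 m and horizontal distance between jar and cradle_hole0 below 0.006 m and angle between jar's own z axis and vertical below 0.08 rad and z of cap in the frame of jar below 0.078 m and horizontal distance between cap and jar below 0.008 m), for 0.2 s.
3. the lid is unscrewed and off its threads, the jar staying seated (z of jar in the frame of cradle_hole0 below -0.014 m and horizontal distance between jar and cradle_hole0 below 0.006 m and angle between jar's own z axis and vertical below 0.08 rad and z of cap in the frame of jar above 0.086 m), for 0.1 s.
At the end, for the whole second after the job is handed in: Jar seated in the socket (14 mm deep or more, within 6 mm of centre, upright within 0.08 rad). Fingers hold the lid still, level within 0.2 rad, its rim 100 to 140 mm above the jar's underside (3 to 43 mm above the mouth), within 18 mm of the jar's axis, not touching the jar (z of jar in the frame of cradle_hole0 below -0.014 m and horizontal distance between jar and cradle_hole0 below 0.006 m and angle between jar's own z axis and vertical below 0.08 rad and z of cap in the frame of jar between 0.1 and 0.14 m and horizontal distance between cap and jar below 0.018 m and angle between cap's own z axis and vertical below 0.2 rad and contact force between the fingers and cap above 1 N and contact force between cap and jar below 0.2 N and linear speed of cap below 0.03 m/s); the arm keeps its last pose, push and grip.
It fails at once if the jar is tipped by more than 0.5 rad (angle between jar's own z axis and vertical above 0.5 rad).
It fails at once if another thing on the bench is moved by more than 30 mm (distance of any of boot_jack, gauge, tealight, shoehorn, nightlight, boot_brush from where it was at the start of the episode above 0.03 m).
It also fails if it takes over 45 s, if anything falls off the work surface, if the arm or the gripper's body presses on something with over 40 N, if the wrist force passes 120 N, or if a joint passes its speed limit or range.

## Working session

There is one attempt and no reset: what is moved stays moved. The work goes in short steps, Python scripts to look and compute and a shell command to move; the robot and the scene stay as the last step left them, time stands still between calls to the robot, and variables do not carry over. Pictures are saved under pics/ and viewed, at most 11 in all, crops included, and the job is handed in when it is done.

```bash
ls; mkdir -p pics; cat > h.py <<'E'
import numpy as np, cv2
from cell import env
from scipy.spatial.transform import Rotation as R
def cam(n):
    c=env.read_camera(n); c['R']=cv2.Rodrigues(np.array(c['rvec'],float))[0]; c['t']=np.array(c['tvec'],float).ravel(); return c
def pts(c,uv):
    "world points from pixels with depth map"
    uv=np.atleast_2d(uv).astype(float)
    z=c['z_map'][uv[:,1].astype(int),uv[:,0].astype(int)]
    n=cv2.undistortPoints(uv[:,None],c['K'],np.array(c['D'],float))[:,0]
    P=np.c_[n*z[:,None],z]
    return (P-c['t'])@c['R']
def plane(c,uv,h):
    uv=np.atleast_2d(uv).astype(float)
    n=cv2.undistortPoints(uv[:,None],c['K'],np.array(c['D'],float))[:,0]
    d=np.c_[n,np.ones(len(n))]@c['R']; o=-c['R'].T@c['t']
    return o+d*((h-o[2])/d[:,2])[:,None]
def save(c,name,box=None,s=1):
    f=c['frame'][:,:,::-1]
    if box: f=f[box[1]:box[3],box[0]:box[2]]
    cv2.imwrite('pics/'+name,cv2.resize(f,None,fx=s,fy=s,interpolation=cv2.INTER_CUBIC))
E
python3 - <<'E'
from h import *
o=env.get_obs();print(o,env.grip_point_offset)
for n in('scene','top'):
    c=cam(n);save(c,n+'0.png');print(n,-c['R'].T@c['t'],c['K'][0,0])
    np.savez(n+'0.npz',**c)
E
```

```text
pics
{'time_s': 0.0, 'qpos': array([-72.07259893,  18.43990616,  -4.01539823,  83.17556827,
         1.29482504,  78.54043938,  -3.25992624]), 'joint_velocities': array([-0.01790754, -0.07741491, -0.00472323,  0.01419881,  0.0037872 ,
       -0.0123007 , -0.05411941]), 'effort': array([-2.23014190e-04, -4.91287494e+01, -4.03892007e-01, -3.12529421e+01,
       -6.38487772e-02,  4.39742999e-02,  1.68816932e-04]), 'tool_pos': array([0.19120936, 0.62059811, 0.19294612]), 'tool_rot': array([-1.79889320e+02,  5.63729401e-03,  1.62882281e+02]), 'force': array([0.32352956, 0.6576252 , 0.10072092]), 'wrist_torque': array([ 0.03082727, -0.00839486,  0.00736988]), 'grasp_force': 0.0, 'grip_width': 0.08734520714354324} 0.0187
scene [ 1.45577748 -0.53532909  0.92493413] 560.553854874302
top [0.34194553 0.017574   1.14745875] 453.55449353525205
```

View pics/scene0.png

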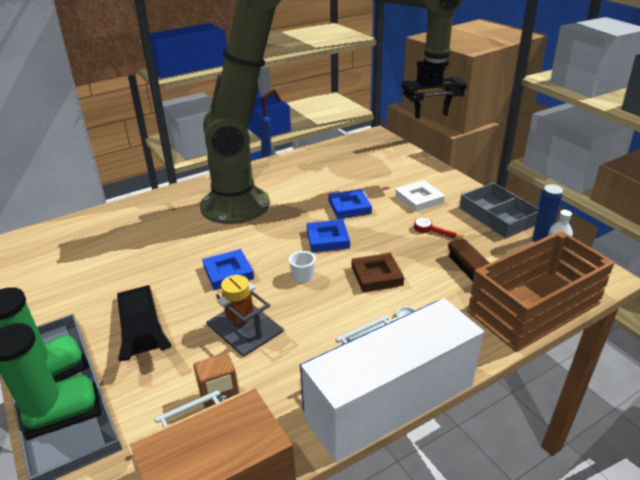

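View pics/top0.png

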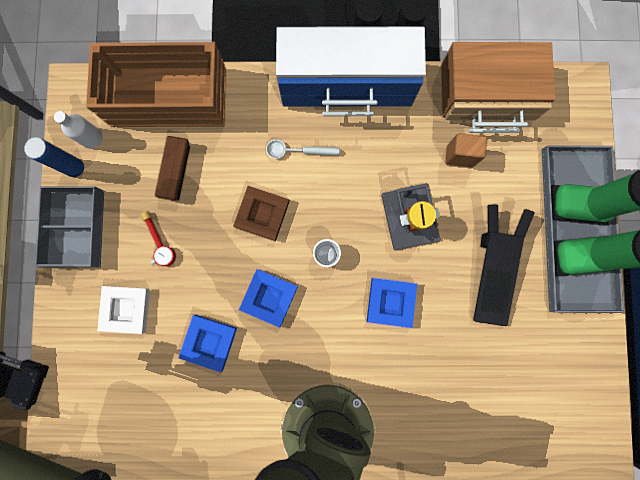

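The jar with the yellow lid is on the hook stand: scene (236,288), top (423,215). There are five cradle-shaped blocks in the top view: blue at (269,297), (208,342) and (392,302), white at (122,309), and dark brown wood at (263,212). Only the brown one fits the description. I'll measure both and confirm them in one crop.

```bash
cat > m.py <<'E'
from h import *
def lid(c,lo=(18,120,120),hi=(34,255,255),lim=None):
    hsv=cv2.cvtColor(c['frame'],cv2.COLOR_RGB2HSV); m=cv2.inRange(hsv,lo,hi)
    m=cv2.morphologyEx(m,cv2.MORPH_CLOSE,np.ones((5,5)))
    cs=max(cv2.findContours(m,0,2)[0],key=cv2.contourArea); k=np.zeros_like(m); cv2.drawContours(k,[cs],-1,255,-1); return k,cs
E
python3 - <<'E'
from m import *
T=dict(np.load('top0.npz'));S=dict(np.load('scene0.npz'))
for n,c in(('top',T),('scene',S)):
    k,cs=lid(c); v,u=np.nonzero(k); P=pts(c,np.c_[u,v]); 
    h=np.percentile(P[:,2],90); t=P[abs(P[:,2]-h)<.006]
    print(n,'lid',u.mean(),v.mean(),len(u),'h',h,'ctr',(t.max(0)+t.min(0))/2,np.ptp(t,axis=0))
    k2=P[abs(P[:,2]-h)<.006]
# cradle (brown) : points 20..34mm high near (263,212)
for n,c in(('top',T),('scene',S)):
    v,u=np.mgrid[0:480,0:640]; P=pts(c,np.c_[u.ravel(),v.ravel()])
    uc=plane(T,[[263,212]],.028)[0]
    near=np.hypot(*(P[:,:2]-uc[:2]).T)<.1
    q=P[near&(P[:,2]>.02)&(P[:,2]<.04)]
    r=cv2.minAreaRect((q[:,:2]*1000).astype(np.float32)); print(n,'cradle',r,np.median(q[:,2]))
    # dark socket rim
    near2=near&(np.hypot(*(P[:,:2]-r[0]/np.float64(1000)).T)<.035)
    f=P[near2&(P[:,2]<.018)];print('floor',np.median(f,0) if len(f) else 0)
# hook plate
P=pts(T,np.c_[np.mgrid[0:480,0:640][1].ravel(),np.mgrid[0:480,0:640][0].ravel()])
a=T['frame'][170:270,360:460,::-1]; b=T['frame'][170:250,220:310,::-1]
cv2.imwrite('pics/crop1.png',np.hstack([cv2.resize(a,(400,400),interpolation=2),cv2.resize(b,(400,400),interpolation=2)]))
E
```

```text
top lid 421.33870967741933 214.65806451612903 620 h 0.13027386970999588 ctr [ 0.51449659 -0.21340381  0.12899436] [0.0600871  0.06004458 0.00942946]
scene lid 235.69128787878788 287.0833333333333 528 h 0.1305231671522672 ctr [ 0.51549021 -0.21496315  0.12936499] [0.0607279  0.05807141 0.0095139 ]
top cradle ((536.431640625, 167.48385620117188), (111.06829071044922, 110.51846313476562), 71.33868408203125) 0.027528834228182683
floor [0.53823523 0.16894452 0.00962473]
scene cradle ((536.179931640625, 165.1598663330078), (112.43274688720703, 122.22199249267578), 70.222900390625) 0.028177283227084595
floor [0.52550927 0.17263004 0.01097233]
```

View pics/crop1.png

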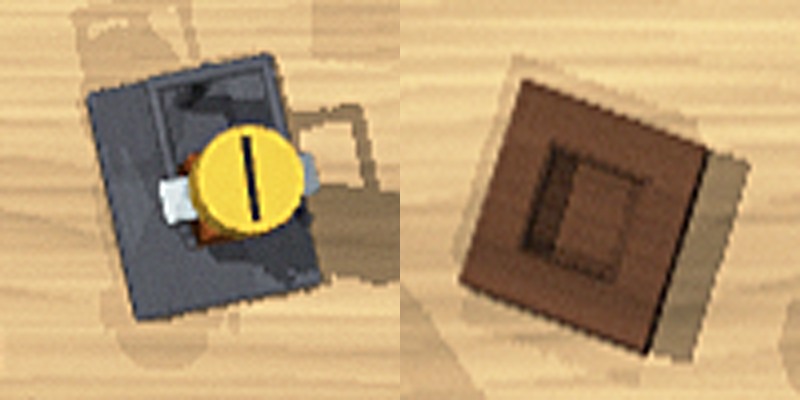

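The crop shows the jar hanging with its steel ears left and right, at (178,200) and (308,175). The prongs' base is toward the top, so the hook's x is about 12° left of world +x, and the lid stripe is close to that. The brown block with the square socket, at (585,215) in the right half, is the cradle. I'll move above the jar with the fingers closing along the jar's x.

```bash

python3 -m creep '{"translation":[[-0.556,-0.272,0],[-0.556,-0.272,0],[-0.556,-0.272,0],[-0.556,-0.272,0],[-0.556,-0.272,0]],"turn":[[0,0,0],[0,0,0],[0,0,0],[0,0,0],[0,0,0]],"grip":[1,1,1,1,1]}' 50
python3 -m creep '{"translation":[[-0.556,-0.272,0],[-0.556,-0.272,0],[-0.556,-0.272,0],[-0.2075,-0.551,0],[-0.2075,-0.551,0]],"turn":[[0,0,0],[0,0,0],[0,0,0],[0,0,0],[0,0,0]],"grip":[1,1,1,1,1]}'
python3 -m creep '{"translation":[[-0.2075,-0.551,0],[-0.2075,-0.551,0],[-0.2075,-0.551,0],[-0.2075,-0.551,0],[-0.2075,-0.551,0]],"turn":[[0,0,0],[0,0,0],[0,0,0],[0,0,0],[0,0,0]],"grip":[1,1,1,1,1]}'
python3 -m creep '{"translation":[[-0.2075,-0.551,0],[-0.2075,-0.551,0],[-0.2075,-0.551,0],[-0.2075,-0.551,0],[-0.2075,-0.551,0]],"turn":[[0,0,0],[0,0,0],[0,0,0],[0,0,0],[0,0,0]],"grip":[1,1,1,1,1]}'
python3 -m creep '{"translation":[[0,0,-0.3],[0,0,-0.3],[0,0,0],[0,0,0],[0,0,0]],"turn":[[0,0,0.056],[0,0,0.056],[0,0,0.056],[0,0,0.056],[0,0,0.056]],"grip":[1,1,1,1,1]}'
python3 -m creep '{"translation":[[0,0,0],[0,0,0]],"turn":[[0,0,0.056],[0,0,0]],"grip":[1,1]}'
python3 - <<'E'
from m import *
c=cam('wrist');save(c,'w1.png');np.savez('w1.npz',**c)
k,cs=lid(c);v,u=np.nonzero(k);P=pts(c,np.c_[u,v]);h=np.percentile(P[:,2],80);t=P[abs(P[:,2]-h)<.006]
print(u.mean(),v.mean(),len(u),h,(t.max(0)+t.min(0))/2,np.ptp(t,axis=0))
E
```

```text
time_s: 0.72
tool_pos: [0.3728, 0.4503, 0.1937]
tool_rot: [-180.0, -0.0, 162.9]
force: [0.6, 0.7, -0.2]
grip_width: 0.0868
grasp_force: 0.0
time_s: 1.35
tool_pos: [0.4861, 0.2542, 0.1933]
tool_rot: [-179.9, -0.0, 162.9]
force: [0.3, -0.6, 0.4]
grip_width: 0.0869
grasp_force: 0.0
time_s: 1.98
tool_pos: [0.5001, 0.0195, 0.1938]
tool_rot: [180.0, -0.0, 162.9]
force: [1.1, 0.5, 0.8]
grip_width: 0.0868
grasp_force: 0.0
time_s: 2.6
tool_pos: [0.5146, -0.2153, 0.1938]
tool_rot: [180.0, -0.0, 162.9]
force: [0.3, -0.4, 0.1]
grip_width: 0.0869
grasp_force: 0.0
time_s: 3.22
tool_pos: [0.5146, -0.2139, 0.2417]
tool_rot: [-180.0, -0.0, 112.2]
force: [-0.7, 0.5, 0.1]
grip_width: 0.0869
grasp_force: 0.0
time_s: 3.48
tool_pos: [0.5146, -0.2139, 0.2417]
tool_rot: [-180.0, -0.0, 102.5]
force: [0.7, -0.1, 0.1]
grip_width: 0.0871
grasp_force: 0.0
320.2198072585606 215.14558129997948 4877 0.12889521301348703 [ 0.51483111 -0.21190182  0.12684419] [0.06075304 0.06023203 0.00762886]
```

View pics/w1.png

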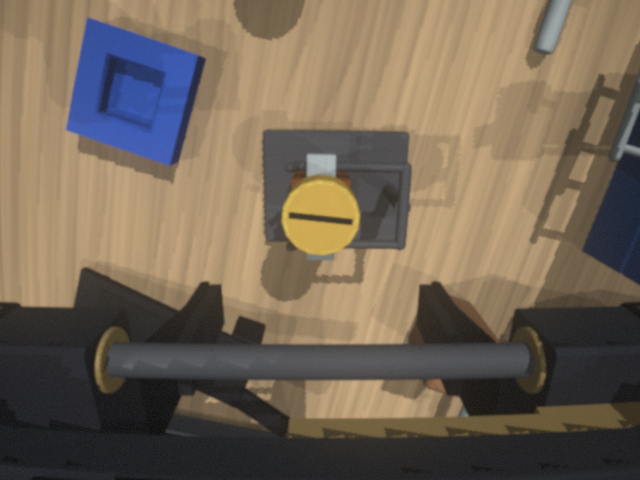

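The wrist view shows the lid at (320,215), centred between the fingers. The hook plate lines up with the tool axes. Next: descend, grip and lift.

```bash

python3 -m creep '{"translation":[[0,0,0.5],[0,0,0.5],[0,0,0.5],[0,0,0.25],[0,0,0.045]],"turn":[[0,0,0],[0,0,0],[0,0,0],[0,0,0],[0,0,0]],"grip":[1,1,1,1,1]}'
python3 -m creep '{"translation":[[0,0,0],[0,0,0],[0,0,0],[0,0,0],[0,0,0]],"turn":[[0,0,0],[0,0,0],[0,0,0],[0,0,0],[0,0,0]],"grip":[0,0,0,0,0]}' 55
```

```text
time_s: 4.15
tool_pos: [0.5137, -0.2136, 0.0969]
tool_rot: [-179.8, -0.1, 102.5]
force: [-0.8, 0.7, 0.4]
grip_width: 0.0869
grasp_force: 0.0
time_s: 4.78
tool_pos: [0.5131, -0.2153, 0.099]
tool_rot: [-179.8, -0.0, 102.4]
force: [-8.5, -1.8, 11.0]
grip_width: 0.0452
grasp_force: 7.0
```

```bash
python3 - <<'E'
from m import *
c=cam('wrist');s=cam('scene');o=env.get_obs();print(o['grip_width'],o['grasp_force'],o['force'],o['wrist_torque'],o['tool_pos'])
a=cv2.resize(c['frame'],(480,360));b=cv2.resize(s['frame'][220:370,140:340],(320,240));b=np.vstack([b,np.zeros((120,320,3),np.uint8)])
cv2.imwrite('pics/g1.png',np.hstack([a,b])[:,:,::-1])
E
```

```text
0.03717112941376321 9.233259661705233 [-8.35187515 -2.57462691 12.77269881] [-0.52575186  2.06605005  0.07591688] [ 0.51253506 -0.21604274  0.09941916]
```

View pics/g1.png

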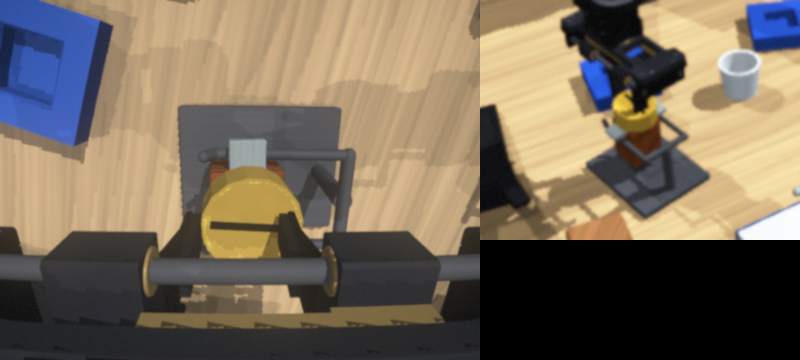

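The wrist view shows the fingers closed at the near edge of the lid, around (245,235) in the left panel, so it squeezed out off-centre. I'll open and remeasure.

```bash

python3 -m creep '{"translation":[[0,0,0],[0,0,0],[0,0,0],[0,0,0],[0,0,0]],"turn":[[0,0,0],[0,0,0],[0,0,0],[0,0,0],[0,0,0]],"grip":[1,1,1,1,1]}' 20
python3 - <<'E'
from m import *
for n in('wrist','scene'):
    c=cam(n);np.savez(n+'2.npz',**c)
    k,cs=lid(c);v,u=np.nonzero(k);P=pts(c,np.c_[u,v]);h=np.percentile(P[:,2],80);t=P[abs(P[:,2]-h)<.006]
    print(n,u.mean(),v.mean(),len(u),h,(t.max(0)+t.min(0))/2,np.ptp(t,axis=0))
    # plane fit of the top
    A=np.c_[t[:,:2],np.ones(len(t))];q=np.linalg.lstsq(A,t[:,2],rcond=None)[0];print('slope',q[:2])
    if n=='wrist': W=c
S=dict(np.load('scene2.npz'))
b=cv2.resize(S['frame'][230:350,150:310],(480,360),interpolation=2)
cv2.imwrite('pics/g2.png',np.hstack([cv2.resize(W['frame'],(320,240)).repeat(1,0) if 0 else np.vstack([cv2.resize(W['frame'],(320,240)),np.zeros((120,320,3),np.uint8)]),b])[:,:,::-1])
E
```

```text
time_s: 5.5
tool_pos: [0.5149, -0.2138, 0.0982]
tool_rot: [-180.0, -0.0, 102.4]
force: [-0.5, 1.0, 0.2]
grip_width: 0.0788
grasp_force: 0.0
wrist 331.7320624437106 290.27364154908435 13324 0.12888046555249122 [ 0.52001867 -0.20811114  0.12678641] [0.06043515 0.05507435 0.00780131]
slope [ 0.0136626  -0.00805711]
scene 233.60204081632654 289.7142857142857 392 0.1294756386763795 [ 0.52023182 -0.22400458  0.1285468 ] [0.06237621 0.03881309 0.0098977 ]
slope [0.00563325 0.05194393]
```

View pics/g2.png

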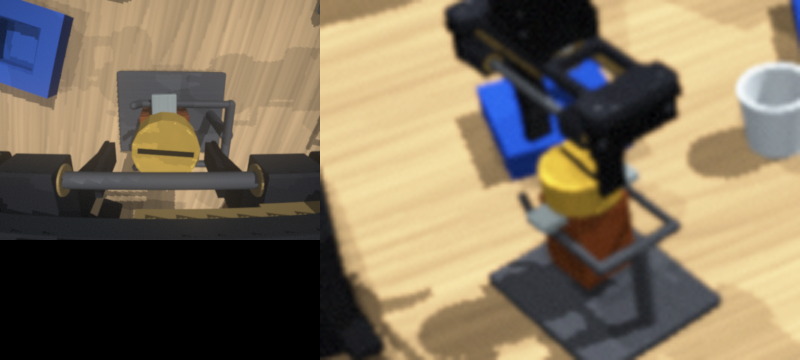

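The jar hangs level again, with its lid at (165,142) in the left panel. It slid a few mm along the prongs. I'll check where the finger pads actually are relative to the lid.

```bash
python3 - <<'E'
from m import *
W=dict(np.load('wrist2.npz'));o=env.get_obs();p=o['tool_pos'];print(p,o['tool_rot'],o['grip_width'],'cam',-W['R'].T@W['t'],W['R'][2])
Rt=R.from_euler('xyz',o['tool_rot'],degrees=True).as_matrix()
v,u=np.mgrid[0:480:2,0:640:2];uv=np.c_[u.ravel(),v.ravel()];P=pts(W,uv);L=(P-p)@Rt
hsv=cv2.cvtColor(W['frame'],cv2.COLOR_RGB2HSV)[uv[:,1],uv[:,0]]
for z in np.arange(-.11,.02,.01):
    for s in(-1,1):
        m=(L[:,2]>z)&(L[:,2]<z+.01)&(abs(L[:,0])<.04)&(L[:,1]*s>.0)&(L[:,1]*s<.075)&(hsv[:,2]<70)
        if m.sum()>5: print(round(z,3),s,m.sum(),'x',np.percentile(L[m,0],[2,98]).round(4),'y',np.percentile(L[m,1],[2,98]).round(4),uv[m].mean(0).round())
print('tcp px',cv2.projectPoints(np.array([p,p+Rt@[0,.043,0],p-Rt@[0,.043,0],p-Rt@[0,0,.0187]]),W['rvec'],W['tvec'],W['K'],W['D'])[0][:,0])
k,_=lid(W);v,u=np.nonzero(k);q=(pts(W,np.c_[u,v])-p)@Rt;print('lid tool frame',q.min(0),q.max(0))
np.set_printoptions(linewidth=200)
E
```

```text
[ 0.51496593 -0.21378918  0.0982224 ] [ 1.79997055e+02 -1.10334610e-02  1.02414206e+02] 0.0839396856898788 cam [ 0.49705439 -0.1299941   0.28922949] [ 0.06576333 -0.2980683  -0.95227647]
-0.11 -1 613 x [-0.0002  0.0394] y [-0.0699 -0.0433] [116. 355.]
-0.11 1 535 x [0.0065 0.0394] y [0.0443 0.0716] [532. 342.]
-0.1 -1 206 x [-0.0087  0.0138] y [-0.0444 -0.0433] [169. 405.]
-0.1 1 139 x [-0.0038  0.0134] y [0.0445 0.0454] [472. 397.]
-0.09 -1 111 x [-0.0099  0.0049] y [-0.0442 -0.0434] [182. 397.]
-0.09 1 105 x [-0.0089  0.0056] y [0.0446 0.0453] [458. 395.]
-0.08 -1 202 x [-0.0085  0.0129] y [-0.0517 -0.0388] [188. 358.]
-0.08 1 194 x [-0.0078  0.0129] y [0.0399 0.0528] [452. 358.]
-0.07 -1 141 x [0.004  0.0127] y [-0.05   -0.0387] [196. 328.]
-0.07 1 145 x [0.0049 0.0128] y [0.04   0.0509] [444. 327.]
-0.06 -1 149 x [-0.0025  0.0129] y [-0.0477 -0.039 ] [208. 319.]
-0.06 1 157 x [-0.0024  0.0128] y [0.0401 0.0493] [432. 319.]
-0.05 -1 123 x [-0.006   0.0124] y [-0.0468 -0.0388] [217. 310.]
-0.05 1 118 x [-0.0061  0.0127] y [0.04   0.0482] [423. 310.]
-0.04 -1 152 x [-0.0054  0.0124] y [-0.0463 -0.0012] [251. 301.]
-0.04 1 230 x [-0.0067  0.0123] y [0.0015 0.0481] [386. 303.]
-0.03 -1 15 x [-0.0002  0.0034] y [-0.0175 -0.0006] [300. 304.]
-0.03 1 20 x [-0.0021  0.0123] y [0.0023 0.0483] [386. 297.]
-0.01 -1 12 x [-0.0335  0.0348] y [-0.0279 -0.022 ] [269. 296.]
-0.0 -1 27 x [-0.0302  0.0399] y [-0.0279 -0.0094] [288. 220.]
-0.0 1 189 x [-0.013   0.0345] y [0.0204 0.0696] [430. 240.]
0.01 -1 9 x [0.0257 0.0262] y [-0.0153 -0.0089] [297. 222.]
0.01 1 39 x [-0.0014  0.0271] y [0.0207 0.0693] [427. 254.]
tcp px [[318.84768308 279.99155635]
 [402.41730661 279.88043977]
 [235.29569166 279.80851633]
 [318.74522644 296.36920392]]
lid tool frame [-0.10027269 -0.0450507  -0.19099056] [0.08572322 0.06026381 0.09873745]
```

```bash
python3 - <<'E'
from m import *
W=dict(np.load('wrist2.npz'));o=env.get_obs();p=o['tool_pos']
Rt=R.from_euler('xyz',o['tool_rot'],degrees=True).as_matrix()
v,u=np.mgrid[0:480,0:640];uv=np.c_[u.ravel(),v.ravel()];P=pts(W,uv);L=(P-p)@Rt
for s in(-1,1):
    m=(abs(L[:,0])<.014)&(L[:,1]*s>.033)&(L[:,1]*s<.06)&(L[:,2]>-.05)&(L[:,2]<.03)
    h,e=np.histogram(L[m,2],np.arange(-.05,.031,.005));print(s,h)
    t=m&(L[:,2]>-.04)&(L[:,2]<.0); print(L[t][::max(1,t.sum()//8)].round(4),W['frame'][uv[t][::max(1,t.sum()//8),1],uv[t][::max(1,t.sum()//8),0]].tolist())
for (a,b) in [(212,310),(222,300),(230,290),(234,284),(408,290),(415,300)]:
    print(a,b,W['frame'][b,a],L[b*640+a].round(4))
k,_=lid(W);t=(k.ravel()>0)&(abs(L[:,2]+.03)<.004);print('lid tool frame',L[t].min(0),L[t].max(0))
E
```

```text
-1 [265 267 242 225  44   0   0   0   0   0   0   0   0   0   0   0]
[[ 0.0119 -0.0461 -0.0279]
 [ 0.011  -0.0441 -0.0312]
 [ 0.0092 -0.0389 -0.0293]
 [ 0.0116 -0.0438 -0.0373]
 [ 0.0076 -0.0391 -0.031 ]
 [ 0.0068 -0.0392 -0.0351]
 [ 0.003  -0.0391 -0.037 ]
 [-0.0033 -0.039  -0.0335]
 [-0.0079 -0.0392 -0.0359]] [[128, 110, 84], [64, 55, 44], [139, 118, 91], [58, 50, 41], [80, 69, 55], [56, 49, 39], [54, 47, 40], [52, 46, 40], [91, 79, 62]]
1 [255 252 254 370  95   0   0   0   0   0   0   0   0   0   0   0]
[[ 0.0127  0.0332 -0.0294]
 [ 0.0109  0.0412 -0.0319]
 [ 0.0104  0.0421 -0.0338]
 [ 0.0092  0.0403 -0.0343]
 [ 0.0053  0.0402 -0.0301]
 [ 0.0018  0.0356 -0.03  ]
 [ 0.002   0.0403 -0.0368]
 [-0.0054  0.035  -0.0306]
 [-0.0084  0.0405 -0.0359]] [[142, 120, 69], [51, 46, 39], [51, 46, 41], [47, 40, 33], [56, 51, 48], [162, 134, 78], [46, 41, 31], [150, 126, 85], [57, 55, 51]]
212 310 [57 51 45] [ 0.0111 -0.0408 -0.053 ]
222 300 [58 51 43] [ 0.0105 -0.0392 -0.0433]
230 290 [134 113  88] [ 0.0079 -0.0392 -0.0286]
234 284 [198 167 128] [-0.0478 -0.0667  0.0984]
408 290 [89 88 90] [-0.0467  0.0668  0.0856]
415 300 [43 37 30] [ 0.009   0.0399 -0.0403]
lid tool frame [-0.01887679 -0.02452446 -0.03246534] [ 0.03200877  0.03559016 -0.0260061 ]
```

The open fingertips measure about 28 mm behind the reported TCP, so the fingers only scraped over the lid's top. I'll raise the tool, close to about 62 mm in free air, and measure how far the tips really reach.

```bash

python3 -m creep '{"translation":[[0,0,-0.4],[0,0,-0.3],[0,0,0],[0,0,0]],"turn":[[0,0,0],[0,0,0],[0,0,0],[0,0,0]],"grip":[0.72,0.72,0.72,0.72]}'
python3 - <<'E'
from m import *
W=cam('wrist');o=env.get_obs();p=o['tool_pos'];print(p,o['grip_width'])
Rt=R.from_euler('xyz',o['tool_rot'],degrees=True).as_matrix()
v,u=np.mgrid[0:480,0:640];uv=np.c_[u.ravel(),v.ravel()];P=pts(W,uv);L=(P-p)@Rt
g=o['grip_width']/2
for s in(-1,1):
    m=(abs(L[:,0])<.014)&(L[:,1]*s>g-.012)&(L[:,1]*s<g+.015)&(L[:,2]>-.06)&(L[:,2]<.015)
    h,e=np.histogram(L[m,2],np.arange(-.06,.0151,.005));print(s,h,'x',np.percentile(L[m,0],[1,99]),'zmax',np.percentile(L[m,2],[95,99.5]))
k,_=lid(W);v,u=np.nonzero(k);q=pts(W,np.c_[u,v]);h=np.percentile(q[:,2],80);t=q[abs(q[:,2]-h)<.006];print('lid',h,(t.min(0)+t.max(0))/2,np.ptp(t,axis=0));t=(t-p)@Rt;print((t.min(0)+t.max(0))/2,np.ptp(t,axis=0))
# stripe / jar yaw: ear-strip? use plate edge
E
```

```text
time_s: 6.1
tool_pos: [0.5145, -0.2137, 0.1535]
tool_rot: [-180.0, -0.0, 102.4]
force: [-1.0, 0.4, -0.4]
grip_width: 0.0631
grasp_force: 0.0
[ 0.51421347 -0.21359876  0.15325231] 0.06334898421600389
-1 [281 305 253 232 219 196  39   0   0   0   0   0   0   0   0] x [-0.00763427  0.01263395] zmax [-0.03123299 -0.02921693]
1 [271 307 255 226 223 201  30   0   0   0   0   0   0   0   0] x [-0.0076108   0.01268412] zmax [-0.03115067 -0.0288902 ]
lid 0.12885064406834687 [ 0.52019983 -0.21115843  0.12680595] [0.06080541 0.06103321 0.00788854]
[0.00095204 0.00655487 0.02644024] [0.06131791 0.06080702 0.00792366]
```

The tips sit 29 mm behind the reported TCP at any opening. I'll use tip = TCP + 29 mm up, shift 6.5 mm along tool y to centre on the lid, descend and regrip.

```bash

python3 -m creep '{"translation":[[-0.02,0.08,0],[0,0,0],[0,0,0.3],[0,0,0.4],[0,0,0.3]],"turn":[[0,0,0],[0,0,0],[0,0,0],[0,0,0],[0,0,0]],"grip":[1,1,1,1,1]}' 55
python3 -m creep '{"translation":[[0,0,0],[0,0,0],[0,0,0],[0,0,0],[0,0,0]],"turn":[[0,0,0],[0,0,0],[0,0,0],[0,0,0],[0,0,0]],"grip":[0,0,0,0,0]}' 55
```

```text
time_s: 6.78
tool_pos: [0.5209, -0.214, 0.0729]
tool_rot: [-179.9, -0.0, 102.4]
force: [0.0, 0.6, 0.7]
grip_width: 0.0869
grasp_force: 0.0
time_s: 7.4
tool_pos: [0.5218, -0.2147, 0.0755]
tool_rot: [179.9, 0.0, 102.4]
force: [-2.9, -0.2, 7.0]
grip_width: 0.0593
grasp_force: 55.0
```

```bash

python3 -m creep '{"translation":[[0,0,-0.2],[0,0,-0.3],[0,0,-0.3],[0,0,-0.3],[0,0,-0.1]],"turn":[[0,0,0],[0,0,0],[0,0,0],[0,0,0],[0,0,0]],"grip":[0,0,0,0,0]}' 
python3 - <<'E'
from m import *
c=cam('scene');b=cv2.resize(c['frame'][200:350,140:340],(640,480),interpolation=2)
cv2.imwrite('pics/l1.png',b[:,:,::-1]);o=env.get_obs();print(o['force'],o['grip_width'],o['tool_pos'],o['qpos'])
E
```

```text
time_s: 8.02
tool_pos: [0.5223, -0.2143, 0.1721]
tool_rot: [179.9, 0.0, 102.4]
force: [-0.1, -0.2, -4.2]
grip_width: 0.0598
grasp_force: 55.0
[ 0.16606444  0.50804117 -3.18637998] 0.059528664339978894 [ 0.5222945  -0.21431003  0.17218389] [-17.56419204   9.90308786  41.77993609  98.77837684  -6.9158351
  73.77890722  38.12758639]
```

View pics/l1.png

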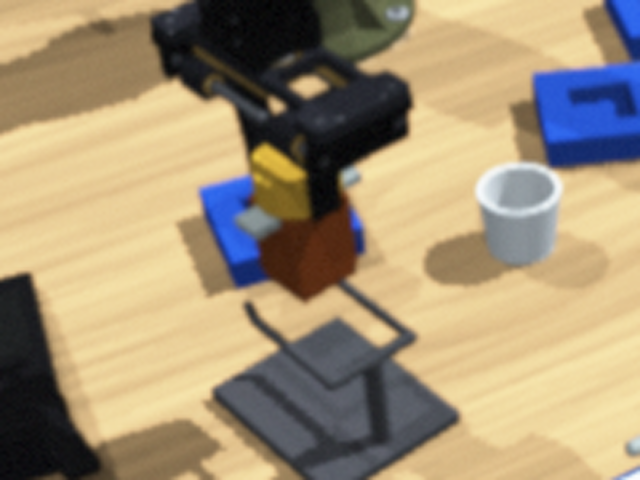

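The jar is lifted clear of the prongs, centred near (305,230), and close to upright. I'll carry it toward the cradle, turn it by -31°, and stop short to look with the wrist camera.

```bash

python3 -m creep '{"translation":[[0.4,0.1,0],[0.5,0.13,0],[0.56,0.15,0],[0.56,0.15,0],[0.56,0.15,0]],"turn":[[0,0,0],[0,0,0],[0,0,0],[0,0,0],[0,0,0]],"grip":[0,0,0,0,0]}' 
python3 -m creep '{"translation":[[0.56,0.15,0],[0.4,0.1,0],[0.26,0.07,0],[0,0,0],[0,0,0]],"turn":[[0,0,0],[0,0,0],[0,0,0],[0,0,0.05],[0,0,0.05]],"grip":[0,0,0,0,0]}' 
python3 -m creep '{"translation":[[0,0,0],[0,0,0],[0,0,0]],"turn":[[0,0,0.05],[0,0,0.023],[0,0,0]],"grip":[0,0,0]}' 
cat > look.py <<'E'
from m import *
W=cam('wrist');o=env.get_obs();p=o['tool_pos'];print(p,o['tool_rot'],o['qpos'].round(1),o['grip_width'])
save(W,'lk.png');np.savez('lk.npz',**W)
Rt=R.from_euler('xyz',o['tool_rot'],degrees=True).as_matrix()
def stuff(W):
    v,u=np.mgrid[0:480,0:640];uv=np.c_[u.ravel(),v.ravel()];P=pts(W,uv);L=(P-p)@Rt
    hsv=cv2.cvtColor(W['frame'],cv2.COLOR_RGB2HSV).reshape(-1,3)
    near=np.hypot(P[:,0]-.5364,P[:,1]-.1675)<.085
    q=P[near&(P[:,2]>.022)&(P[:,2]<.034)]
    if len(q)>50: print('cradle',len(q),cv2.minAreaRect((q[:,:2]*1000).astype(np.float32)),np.median(q[:,2]))
    # socket: floor/wall points inside
    f=P[(np.hypot(P[:,0]-.5364,P[:,1]-.1675)<.04)&(P[:,2]<.022)]
    if len(f)>50: print('socket',len(f),cv2.minAreaRect((f[:,:2]*1000).astype(np.float32)),np.percentile(f[:,2],10))
    k=(cv2.inRange(W['frame'][:,:,::-1],(0,0,0),(255,255,255)))
    y=(hsv[:,0]>18)&(hsv[:,0]<34)&(hsv[:,1]>120)&(hsv[:,2]>90)&(abs(L[:,0])<.05)&(abs(L[:,1])<.05)&(abs(L[:,2])<.1)
    t=L[y]
    if len(t)>50:
        h=np.percentile(t[:,2],10);t=t[abs(t[:,2]-h)<.006];print('lid tool',t.min(0).round(4),t.max(0).round(4))
stuff(W)
E
python3 look.py; python3 - <<'E'
import sys;sys.path.insert(0,'.')
E
```

```text
time_s: 8.7
tool_pos: [0.5294, 0.0006, 0.1694]
tool_rot: [-179.9, -0.0, 102.4]
force: [0.7, -0.1, -4.4]
grip_width: 0.0594
grasp_force: 55.0
time_s: 9.32
tool_pos: [0.534, 0.0991, 0.1697]
tool_rot: [-179.9, 0.1, 84.1]
force: [-0.2, -0.2, -4.3]
grip_width: 0.0595
grasp_force: 55.0
time_s: 9.7
tool_pos: [0.5341, 0.0989, 0.1699]
tool_rot: [-180.0, 0.1, 71.2]
force: [-0.5, -0.5, -5.0]
grip_width: 0.0596
grasp_force: 55.0
[0.53414836 0.09909488 0.17001236] [-1.79974182e+02  4.35456901e-02  7.12813715e+01] [-40.7   6.3  29.5 101.3  -3.2  73.3 -29.1] 0.05957138863353844
cradle 14498 ((536.8320922851562, 169.08795166015625), (109.7275619506836, 110.58087158203125), 71.21033477783203) 0.028244638421806308
socket 4413 ((536.9295043945312, 169.0242919921875), (54.33234786987305, 53.893436431884766), 71.43866729736328) 0.009359390933883358
lid tool [-0.0273 -0.0303 -0.0549] [ 0.0343  0.03   -0.0472]
```

View pics/lk.png

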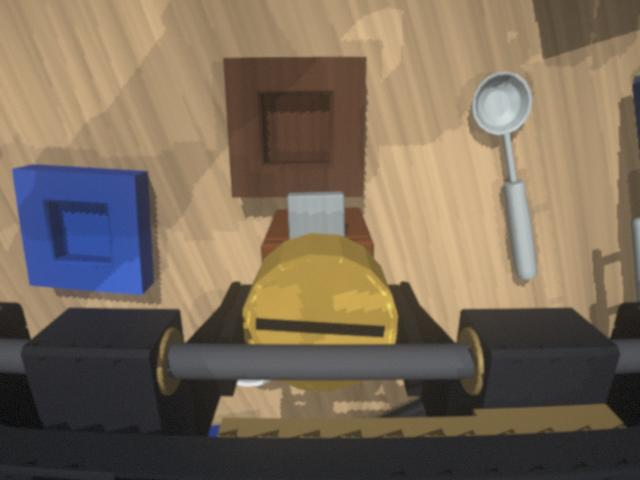

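The wrist view shows the cradle socket at (297,128), its sides aligned with the held jar, whose ear is at (315,215). I'll move over it and go down to just above the socket.

```bash

python3 -m creep '{"translation":[[0.3,-0.09,0],[0.3,-0.09,0],[0.197,-0.068,0],[0,0,0.3],[0,0,0.4]],"turn":[[0,0,0],[0,0,0],[0,0,0],[0,0,0],[0,0,0]],"grip":[0,0,0,0,0]}' 
python3 -m creep '{"translation":[[0,0,0.3],[0,0,0.08],[0,0,0]],"turn":[[0,0,0],[0,0,0],[0,0,0]],"grip":[0,0,0]}' 
python3 look.py; python3 - <<'E'
from m import *
c=cam('scene');W=np.load('lk.npz')
b=cv2.resize(c['frame'][210:310,320:440],(480,400),interpolation=2);a=cv2.resize(W['frame'][100:400,200:440],(320,400))
cv2.imwrite('pics/s1.png',np.hstack([a,b])[:,:,::-1])
E
```

```text
time_s: 10.38
tool_pos: [0.5369, 0.1667, 0.1145]
tool_rot: [179.9, -0.1, 71.3]
force: [1.4, 0.5, -3.9]
grip_width: 0.0597
grasp_force: 55.0
time_s: 10.75
tool_pos: [0.5362, 0.1664, 0.0843]
tool_rot: [180.0, 0.0, 71.3]
force: [-0.0, -0.6, -3.7]
grip_width: 0.0595
grasp_force: 55.0
[0.53676712 0.16661041 0.0849552 ] [ 1.79935183e+02 -4.45061893e-02  7.12588670e+01] [-43.4  12.9  26.5 104.5  -6.4  64.  -33.4] 0.05936935997018993
cradle 13207 ((540.9193725585938, 180.2015380859375), (86.85549926757812, 110.17887115478516), 71.32220458984375) 0.028251401470631335
socket 247 ((543.492919921875, 188.81979370117188), (9.3569917678833, 54.27959060668945), 71.52643585205078) 0.009519591865870815
lid tool [-0.0271 -0.0308 -0.0541] [ 0.0341  0.0296 -0.0466]
```

View pics/s1.png

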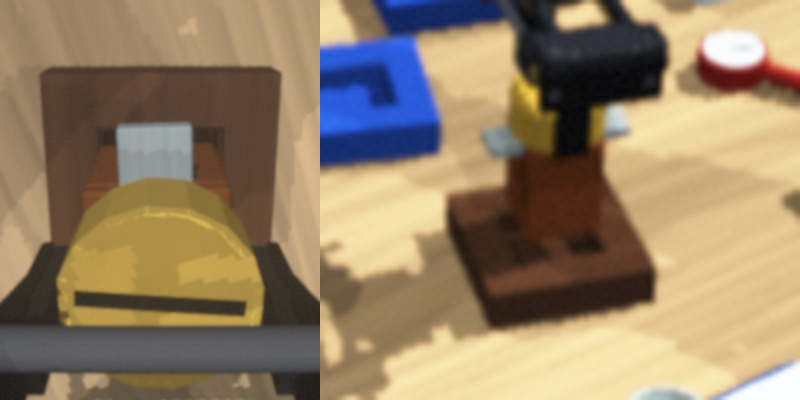

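The jar is above the socket and square with it: ear at (155,150) in the left panel, body at (555,190) in the right. I'll lower it.

```bash

python3 -m creep '{"translation":[[-0.01,0,0.08],[0,0,0.09],[0,0,0.06],[0,0,0.06],[0,0,0.05]],"turn":[[0,0,0],[0,0,0],[0,0,0],[0,0,0],[0,0,0]],"grip":[0,0,0,0,0]}' 
python3 look.py
```

```text
time_s: 11.48
tool_pos: [0.5357, 0.1658, 0.0565]
tool_rot: [-180.0, 0.0, 71.3]
force: [-0.2, 0.3, -3.9]
grip_width: 0.0594
grasp_force: 55.0
[0.53541959 0.16571634 0.05601271] [-1.79970435e+02  3.48964516e-02  7.12625707e+01] [-43.   14.7  26.3 106.2  -7.4  60.9 -32.6] 0.05985529103241839
cradle 15502 ((542.308349609375, 184.52706909179688), (77.90400695800781, 110.63153076171875), 71.25302124023438) 0.02824567137660177
socket 122 ((545.208251953125, 191.38198852539062), (10.897029876708984, 54.999237060546875), 62.991947174072266) 0.009757720363058959
lid tool [-0.0271 -0.0303 -0.0555] [ 0.0348  0.0302 -0.0478]
```

```bash

python3 -m creep '{"translation":[[0,0,0.03],[0,0,0.03],[0,0,0]],"turn":[[0,0,0],[0,0,0],[0,0,0]],"grip":[0,0,0]}' 60
python3 - <<'E'
from m import *
W=cam('wrist');k,_=lid(W);v,u=np.nonzero(k);q=pts(W,np.c_[u,v]);h=np.percentile(q[:,2],80);print('lidtop z',h,env.get_obs()['force'],env.get_obs()['tool_pos'])
E
```

```text
time_s: 11.9
tool_pos: [0.5366, 0.1661, 0.0552]
tool_rot: [180.0, -0.1, 71.2]
force: [-6.0, -2.7, 15.5]
grip_width: 0.0595
grasp_force: 60.0
lidtop z 0.10845219319782876 [-6.89193508 -2.27485224 14.42677381] [0.53665306 0.16612846 0.05533833]
```

The jar is fully seated: lid top at 0.1085 puts the underside at 0.0105 m, with contact felt. Next I'll unscrew anticlockwise from above, which is negative tool z.

```bash

python3 -m creep '{"translation":[[0,0.005,0],[0,0.005,0],[0,0.005,0],[0,0.005,0],[0,0.005,0]],"turn":[[0,0,-0.05],[0,0,-0.05],[0,0,-0.05],[0,0,-0.05],[0,0,-0.05]],"grip":[0,0,0,0,0]}' 60
python3 - <<'E'
from m import *
o=env.get_obs();print(o['wrist_torque'],o['force'])
W=cam('wrist');save(W,'u1.png');k,_=lid(W);v,u=np.nonzero(k);q=pts(W,np.c_[u,v]);h=np.percentile(q[:,2],80)
t=q[abs(q[:,2]-h)<.006];print('lid',h,(t.min(0)+t.max(0))/2)
# stripe direction: dark pixels inside lid contour, top plane
g=cv2.cvtColor(W['frame'],cv2.COLOR_RGB2GRAY);e=cv2.erode(k,np.ones((15,15)));m=(e>0)&(g<60)
v,u=np.nonzero(m)
if len(u)>30:
    s=plane(W,np.c_[u,v],h)[:,:2];w,V=np.linalg.eigh(np.cov(s.T));d=V[:,1];print('stripe yaw',np.degrees(np.arctan2(d[1],d[0]))%180,len(u))
E
```

```text
time_s: 12.58
tool_pos: [0.5389, 0.1675, 0.0555]
tool_rot: [179.8, -0.1, 116.6]
force: [-5.9, 0.9, 12.6]
grip_width: 0.0592
grasp_force: 60.0
[-0.07531884  1.31331571 -0.14289462] [-5.93930125  0.93142656 12.63789051]
lid 0.1087282879138753 [0.53553744 0.17589905 0.10675183]
```

View pics/u1.png

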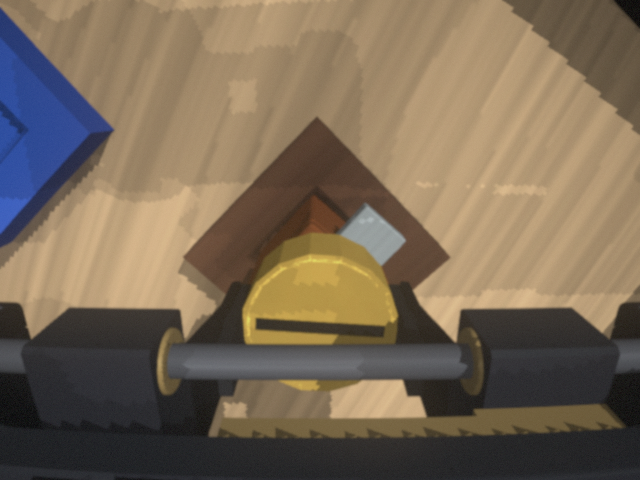

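The stripe at (320,327) has turned with the fingers, while the jar (ear at (372,237)) has stayed square with the cradle, so the lid isn't slipping. I'll continue to about 81°.

```bash

python3 -m creep '{"translation":[[0,0.005,0],[0,0.005,0],[0,0.005,0],[0,0.005,0],[0,0,0]],"turn":[[0,0,-0.05],[0,0,-0.05],[0,0,-0.05],[0,0,-0.05],[0,0,0]],"grip":[0,0,0,0,0]}' 60
python3 look.py
```

```text
time_s: 13.25
tool_pos: [0.5404, 0.168, 0.0558]
tool_rot: [179.8, 0.1, 152.4]
force: [-5.1, -0.6, 13.6]
grip_width: 0.0592
grasp_force: 60.0
[0.54049395 0.16799558 0.05577822] [1.79776849e+02 8.62713883e-02 1.52292885e+02] [-33.5  14.4  15.5 105.3  -4.5  60.6  46. ] 0.05955971877693237
cradle 15588 ((515.107177734375, 176.06922912597656), (110.45587921142578, 64.47537994384766), 71.49105072021484) 0.028243505432349842
socket 260 ((520.5602416992188, 174.4118194580078), (54.498531341552734, 18.347877502441406), 68.38628387451172) 0.00979140372600266
lid tool [-0.0276 -0.0288 -0.0551] [ 0.0337  0.0313 -0.0475]
```

```bash

python3 -m creep '{"translation":[[0,0,-0.05],[0,0,-0.07],[0,0,-0.1],[0,0,-0.17],[0,0,-0.17]],"turn":[[0,0,0],[0,0,0],[0,0,0],[0,0,0],[0,0,0]],"grip":[0,0,0,0,0]}' 60
python3 -m creep '{"translation":[[0,0,0],[0,0,0],[0,0,0],[0,0,0]],"turn":[[0,0,0],[0,0,0],[0,0,0],[0,0,0]],"grip":[0,0,0,0]}' 60
python3 look.py; python3 - <<'E'
from m import *
c=cam('scene');W=np.load('lk.npz')
b=cv2.resize(c['frame'][210:310,320:440],(480,400),interpolation=2);a=cv2.resize(W['frame'][100:400,200:440],(320,400))
cv2.imwrite('pics/e1.png',np.hstack([a,b])[:,:,::-1])
E
```

```text
time_s: 13.92
tool_pos: [0.5391, 0.1668, 0.0979]
tool_rot: [180.0, 0.0, 152.3]
force: [-0.0, 1.2, -0.7]
grip_width: 0.0595
grasp_force: 60.0
time_s: 14.42
tool_pos: [0.5386, 0.1667, 0.0964]
tool_rot: [-180.0, -0.0, 152.3]
force: [-0.1, -0.3, -0.8]
grip_width: 0.0593
grasp_force: 60.0
[0.53867529 0.16673079 0.0964846 ] [-1.79969689e+02 -2.26488367e-02  1.52261436e+02] [-33.9  12.   15.8 103.1  -3.6  65.4  45.3] 0.059935054861653216
cradle 11497 ((532.6182861328125, 170.28585815429688), (110.2996826171875, 101.46214294433594), 71.40338134765625) 0.028228034288745575
socket 194 ((516.343017578125, 177.47348022460938), (56.33208084106445, 17.331619262695312), 56.919044494628906) 0.009799276600903552
lid tool [-0.027  -0.0287 -0.055 ] [ 0.0338  0.031  -0.0473]
```

View pics/e1.png

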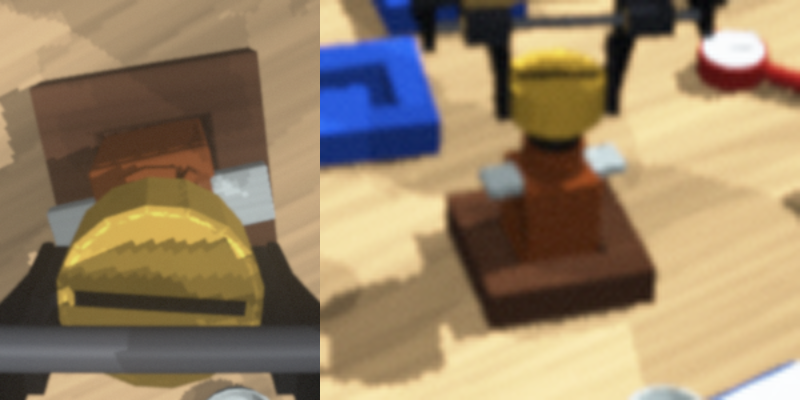

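The lid is off and level above the mouth, at (558,95) in the right panel. Wrist force is down to the lid's weight, and the jar is still seated at (555,205). Handing in.

```bash
python3 -c "
from cell import env
print(env.sign_off())"
```

```text
the job is handed in; nothing more can be done
None
```

I handed the job in with the jar fully seated in the dark wooden cradle and the unscrewed lid held level about 18 mm above its mouth, at about 14.5 s of the 45 s; the first grip scraped over the lid and slid the jar a few millimetres on the hook, but the second held, and sign-off gave no verdict.

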